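Switch on at the red-guarded switch box

TASK

Switch on the supply at the bench box with the red guard: with a fingertip lift the red guard up and back until it stays open by itself, push the toggle beneath it all the way over to the back, then tip the guard forward so that it drops shut over the toggle again. Do it gently with the fingers only: grasp and lift nothing, do not shove or tip the box, and leave the yellow-guarded box and the other things on the bench as they are.

Things in the scene. Friction and masses are not known exactly. Their poses are not given: they have to be found in the camera images.
- red_box: bench switch box with the red guard: grey block 120 x 90 x 50 mm, 2 kg, standing loose on rubber feet; origin at the centre of its underside, z up, its x axis pointing from its front (lip side) to its back (hinge side), y along the hinge line. Its black top panel is 50 mm above its origin. The guard and the toggle lie on its middle line (y = 0)
- red_guard (a joint): angle of the red guard, a hood 44 mm wide, hinged at its rear, covering the toggle: 0 = shut, grows as its front goes up and back, 1.75 = stopped fully open, a little past upright, back plate towards the rear. The guard is light (50 g); its weight shuts it below about 1.0 rad and holds it open above that. Shut, it reaches from the hinge to 62 mm in front of it, its roof is 34 mm above the hinge line, and from the front of the roof a lip 44 mm wide slopes out and up
- red_lip (a point): middle of the free edge of the red guard's lip; it moves with the guard. Shut, it is 78 mm in front of the hinge line and 46 mm above it; it circles about the hinge line, and its highest place is 91 mm above it. Open, it is 59 mm behind the hinge line and 69 mm above it
- red_hinge (a point): middle of the red guard's hinge line, fixed on the box: 35 mm behind the box's centre, 6 mm above the top panel
- red_toggle (a joint): angle of the steel toggle under the red guard: 0 = off, leaning 0.4 rad to the front; 0.8 = on, leaning 0.4 rad to the back. It pivots on the top panel 32 mm in front of the hinge line, takes about 1.3 N at its tip and stays where it is left
- red_toggle_tip (a point): centre of the 9 mm ball at the end of the red box's toggle, 23.5 mm from the pivot
- yellow_box: bench switch box with the yellow guard: grey block 120 x 90 x 50 mm, 2 kg, standing loose on rubber feet; origin at the centre of its underside, z up, its x axis pointing from its front (lip side) to its back (hinge side), y along the hinge line. Its black top panel is 50 mm above its origin. The guard and the toggle lie on its middle line (y = 0). Same build as the red one; to be left alone
- yellow_guard (a joint): angle of the yellow guard, as red_guard; shut at the start and to stay so
- yellow_toggle (a joint): angle of the toggle under the yellow guard, as red_toggle; off at the start and to stay so
- cup: white specimen cup with blue lid, 65 mm across, 65 mm high, loose; origin at the centre of its underside
- vial: white dropper vial with orange cap, 23 mm across, 58 mm high, loose; origin at the centre of its underside
- bottle: brown reagent bottle with black cap, 44 mm across, 89 mm high, loose; origin at the centre of its underside
- slides: dark grey slide box, 71 x 94 x 35 mm, loose; origin at the centre of its underside
There are look-alikes about, which are no part of the job. What is shaped like the red_box but blue is not meant.

How it is judged:
On the way, in this order (a step that is already met when the one before it is completed fails the run):
1. the red guard has been lifted back and is open (past 1.3 rad) with the toggle still off (value of joint red_guard above 1.3 rad and value of joint red_toggle below 0.2 rad), for 0.2 s.
2. with the red guard still open, the toggle is over to the back (past 0.65 of 0.8 rad) (value of joint red_guard above 1 rad and value of joint red_toggle above 0.65 rad), for 0.2 s.
3. the red guard is shut over the toggle, which is still on (value of joint red_guard below 0.08 rad and value of joint red_toggle above 0.65 rad), for 0.2 s.
At the end, for the whole second after the job is handed in: the red guard is shut (below 0.08 rad) and its toggle is on (above 0.65 of 0.8 rad); the yellow guard is shut and its toggle off (below 0.1 rad); the red box stands within 20 mm of where it stood, the yellow box within 15 mm, and the cup, vial, bottle and slide box within 20 mm (all of step 3 and value of joint yellow_guard below 0.08 rad and value of joint yellow_toggle below 0.1 rad and distance of each of red_box, cup, vial, bottle, slides from where it was at the start of the episode below 0.02 m and distance of yellow_box from where it was at the start of the episode below 0.015 m and linear speed of red_box below 0.01 m/s); the robot touches nothing.
It fails at once if the red box is lifted (10 mm), tipped (0.12 rad) or shoved (more than 20 mm) (height (world z) of red_box above 0.01 m or angle between red_box's own z axis and vertical above 0.12 rad or distance of red_box from where it was at the start of the episode above 0.02 m).
It fails at once if the red box, its guard or its toggle is squeezed or pressed hard by the fingers (more than 30 N) (contact force between the fingers and red_box above 30 N).
It fails at once if the yellow-guarded box is moved (15 mm), or its guard (0.15 rad) or toggle (0.1 rad) is worked (distance of yellow_box from where it was at the start of the episode above 0.015 m or value of joint yellow_guard above 0.15 rad or value of joint yellow_toggle above 0.1 rad).
It fails at once if the cup, vial, bottle or slide box is lifted, carried, tipped or shifted (more than 20 mm) (distance of any of cup, vial, bottle, slides from where it was at the start of the episode above 0.02 m or angle between any of cup, vial, bottle, slides's own z axis and vertical above 0.25 rad).
It also fails if it takes over 48 s, if anything falls off the work surface, if the arm or the gripper's body presses on something with over 40 N, if the wrist force passes 120 N, or if a joint passes its speed limit or range.

ROBOT

A 7-joint arm with a two-finger parallel gripper is mounted at the origin on a cart in front of the work surface, level with it; the furniture and walls round the work are solid. World frame = base frame: x ahead of the robot, y to its left, z up, the work surface at z = 0. Lengths are in m, angles in rad, forces in N, time in s.
With the tool pointing down it reaches from about 0.4 to 0.875 m from the base axis. Payload 19.3 kg.
Tool frame: the origin (TCP) lies midway between the tips of the shut fingers; the grasp point (between the pads) lies 19 mm behind it; z points along the fingers, y is the line along which they close (so a half turn about z gives the same grasp; the last joint's range is limited). The gripper opens to 85 mm and grips with 20 to 120 N. Pads are 22 mm wide; open, the fingers measure 114 mm over their backs; the gripper's body (76 mm by 85 mm) begins 54 mm behind the grasp point. The pads swing forward as they close: fully open they stand 13 mm farther back than shut.
Start: joints at [-1.349, 0.521, -0.036, 1.599, 0.021, 1.021, -0.113], TCP at [0.18, 0.599, 0.231] pointing down, gripper open.
Joint ranges: [-2.91, 2.91], [-0.3, 2.13], [-1.5, 1.42], [0.17, 2.43], [-1.26, 4.41], [0.16, 1.93], [-2.52, 2.52]. Speed limits (rad/s): [1.89, 1.89, 2.39, 2.39, 3.01, 3.01, 3.01].

INTERFACE

Orientations are given as [roll, pitch, yaw] about the fixed x, y, z axes, in that order (R = Rz(yaw) Ry(pitch) Rx(roll)).
In Python, from workcell import * gives the robot as it stands.
- The arm moves only by the shell command python3 -m creep 'ROWS' [FORCE]. ROWS is JSON, a list that holds one entry, the list of rows, each a list of 7 numbers: the closure, from -1 (fully open) to 1 (shut), then the shift along the tool's x, y, z in m, then the turn, a rotation vector about the tool's x, y, z in degrees. A call has 1 to 10 rows; each row shifts and turns the commanded pose from where the row before left it, along the tool's axes as they then stand; what a row does not reach is not made up. A row lasts 1/10 s, in which the tool goes at most 50 mm and 8.59 degrees, less where a joint would pass 70% of its speed; a pose out of reach is approached as far as the arm can. A call is refused whole if a number of a shift passes 0.05 or a number of a turn 8.59, either way. A call with a gripper value outside its range is refused whole. The fingers move at their own pace and stop on an object; FORCE is the grip in N (left out, the last holds). Time passes only in rows, so rows that do not move let the fingers close. It gives the time, the measured TCP pose, the force, the opening and the grip force at its end, in the units of the state.
- observe(): the state, without advancing time (a new reading comes with each control period).
- grab_frame(name): name is "scene" or "top" or "wrist"; returns a dict with "image" (420x560x3 uint8, red, green, blue), "range_z" (420x560 float32, m along the optical axis (not along the pixel's ray), 0 where there is no reading), "fx", "fy", "cx", "cy" (pixels), "R" (3x3) and "t" (3): a world point X has camera coordinates R X + t; the wrist camera has in their place "T_tool_cam" (4x4, takes a point from camera to tool coordinates, whose origin is the TCP and whose axes are the flange's). Camera axes: x right, y down, z forward; pixel columns grow to the right and rows downward; lengths in m; the calibration is good to about 2 mm. A picture is of the moment at which its call begins: read the wrist's pose just before it.
- job_done(): hands the job in; it is judged then, once.
Trained networks look in a picture, given as the dict that the camera call returned (one of the last four; its "shot" number tells which), for a name from the list of things; names that differ only in an ending like _2 or _b are one class to them, and where a whole thing is asked for, a point or a joint stands for the part that bears it (a point fixed in the world has none). Each returns a list of dicts, best first, with "confidence" (0 to 1); they miss things now and then, are a little off and sometimes report something else, mostly with a low value. They report only what shows in the picture. A call takes as long as a camera call. They do not tell look-alikes from the thing itself.
- find_in(picture, thing): "extent" ([centre column, centre row, width, height] in pixels, round what is visible of it).
- outline_of(picture, thing): "region" (420x560 bool, what is visible of it) and "extent" ([centre column, centre row, width, height] in pixels, round what is visible of it).
- tip_of(picture, thing): "position" ([column, row] in pixels: a listed point, or the origin of a listed thing).
The state is a dict: "clock": time; "qpos": joint angles; "qd": joint speeds; "joint_efforts": joint torques, N m; "position": TCP position; "tool_rot": TCP orientation; "force": force on the tool from outside, world axes, zero at the start; "moment": the same for the moment, N m; "grip_width": finger opening in m; "finger_force": force on a finger pad.
Only numpy, scipy, OpenCV 4.12 (cv2) and the standard library are available. Lean on these libraries where they do the work, as an engineer would, in place of code of your own. Each camera call takes 0.05 s, during which the arm holds its last target. There are 200 camera calls.

## Working session

There is one attempt and no reset: what is moved stays moved. The work goes in short steps, Python scripts to look and compute and a shell command to move; the robot and the scene stay as the last step left them, time stands still between calls to the robot, and variables do not carry over. Pictures are saved under pics/ and viewed, at most 10 in all, crops included, and the job is handed in when it is done.

```bash
mkdir -p pics; ls
cat > h.py <<'E'
from workcell import *
import numpy as np, cv2
def world(p,u,v,z=None):
    R=np.array(p["R"]);t=np.array(p["t"])
    d=z if z is not None else p["range_z"][int(round(v)),int(round(u))]
    c=np.array([(u-p["cx"])/p["fx"]*d,(v-p["cy"])/p["fy"]*d,d])
    return R.T@(c-t)
def cloud(p):
    v,u=np.mgrid[0:420,0:560];d=p["range_z"]
    c=np.stack([(u-p["cx"])/p["fx"]*d,(v-p["cy"])/p["fy"]*d,d],-1)
    return (c-np.array(p["t"]))@np.array(p["R"])
E
python3 - <<'E'
from h import *
s=observe();print(s["clock"],s["position"],s["tool_rot"],s["force"])
ims=[]
for n in("scene","top"):
    p=grab_frame(n);np.savez("pics/"+n,**{k:p[k] for k in("image","range_z","fx","fy","cx","cy","R","t")})
    cv2.imwrite(f"pics/{n}.png",p["image"][:,:,::-1])
    for th in("red_box","red_guard","red_lip","red_hinge","yellow_box","cup","vial","bottle","slides"):
        f=(tip_of if th in("red_lip","red_hinge") else find_in)(p,th)
        for d in f[:4]:
            e=d.get("extent",d.get("position"));print(n,th,round(d["confidence"],2),np.round(e),np.round(world(p,e[0],e[1]),3))
E
```

```text
pics
0.0 [0.17970697 0.59828405 0.23071589] [-3.14048843e+00  2.14905461e-05  2.84978245e+00] [ 0.12276858  0.66960877 -0.33018282]
scene red_box 0.83 [371. 373.  56.  70.] [ 0.413 -0.564  0.088]
scene red_box 0.57 [311. 224.  46.  40.] [ 0.559 -0.112  0.062]
scene red_guard 0.64 [375. 356.  33.  42.] [ 0.446 -0.539  0.089]
scene red_guard 0.62 [315. 218.  28.  23.] [ 0.568 -0.116  0.089]
scene red_lip 0.96 [385. 344.] [ 0.478 -0.531  0.102]
scene red_lip 0.64 [302. 211.] [ 0.547 -0.075  0.094]
scene red_hinge 0.59 [321. 215.] [ 0.592 -0.114  0.085]
scene yellow_box 0.86 [269. 183.  39.  33.] [0.548 0.123 0.05 ]
scene yellow_box 0.59 [314. 227.  52.  43.] [ 0.568 -0.114  0.049]
scene yellow_box 0.3 [314. 215.  29.  26.] [ 0.572 -0.107  0.09 ]
scene cup 0.73 [298. 292.  27.  33.] [ 0.398 -0.29   0.062]
scene cup 0.68 [215. 168.  34.  26.] [0.433 0.309 0.034]
scene bottle 0.8 [333. 266.  14.  31.] [ 0.53  -0.264  0.053]
scene slides 0.93 [216. 167.  32.  26.] [0.439 0.308 0.038]
top red_box 0.91 [412. 231.  44.  42.] [ 0.438 -0.524  0.081]
top red_box 0.71 [283. 194.  28.  40.] [ 0.567
[... 288 characters left out ...]
92 -0.538  0.055]
top red_lip 0.42 [280. 196.] [ 0.559 -0.09   0.095]
top red_lip 0.17 [242. 250.] [0.384 0.042 0.046]
top red_hinge 0.64 [420. 242.] [ 0.402 -0.546  0.086]
top red_hinge 0.61 [282. 184.] [ 0.601 -0.096  0.092]
top yellow_box 0.81 [212. 199.  38.  44.] [0.553 0.137 0.093]
top yellow_box 0.55 [240. 252.   6.   9.] [0.38  0.046 0.058]
top yellow_box 0.16 [155. 234.  31.  23.] [0.444 0.337 0.04 ]
top cup 0.78 [338. 244.  18.  21.] [ 0.4   -0.279  0.067]
top cup 0.62 [208. 198.  19.  28.] [0.558 0.152 0.084]
top vial 0.57 [240. 252.   2.   7.] [0.379 0.048 0.058]
top bottle 0.56 [326. 205.  18.  13.] [ 0.53  -0.245  0.069]
top slides 0.58 [154. 237.  34.  24.] [0.436 0.341 0.037]
```

Run:
```python
import cv2,numpy as np
a=cv2.imread("pics/scene.png");b=cv2.imread("pics/top.png")
a=cv2.resize(a[130:420,180:430],None,fx=1.6,fy=2,interpolation=3)[:580]
b=cv2.resize(b[150:290,130:450],None,fx=1.25*1,fy=1.25)
cv2.imwrite("pics/a.png",np.hstack([a,np.vstack([b,np.zeros((580-b.shape[0],b.shape[1],3),np.uint8)])])[:, :800])
```

```text
(no output)
```

View pics/a.png

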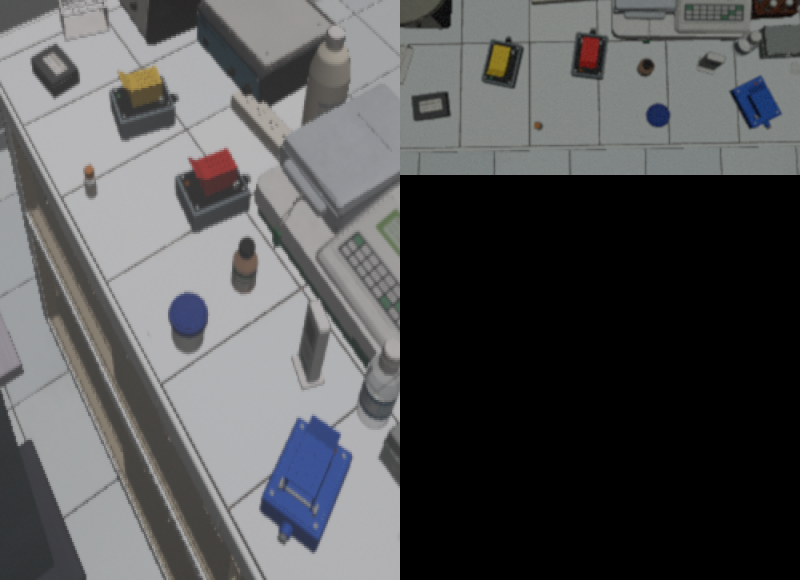

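The red candidates are blue box (scene 371,373), red (311,224) and yellow (269,183). The one at (311,224) is the only grey box with a red guard. I'll confirm it with a crop and fit its pose.

Run:
```python
from h import *
crops=[]
for n,sl in(("scene",np.s_[185:265,260:370]),("top",np.s_[155:235,230:340])):
    p=dict(np.load(f"pics/{n}.npz"));X=cloud(p);im=p["image"].astype(int)
    red=(im[...,0]>90)&(im[...,0]>2*im[...,1])&(im[...,0]>2*im[...,2])&(p["range_z"]>0)&(abs(X[...,0]-.57)<.1)&(abs(X[...,1]+.1)<.1)
    P=X[red];print(n,len(P),P.min(0).round(3),P.max(0).round(3))
    r=P[(P[:,2]>.083)&(P[:,2]<.1)][:,:2].astype(np.float32);print(" roof",cv2.minAreaRect(r))
    b=(X[...,2]>.03)&(X[...,2]<.065)&(abs(X[...,0]-.57)<.1)&(abs(X[...,1]+.1)<.085);B=X[b][:,:2].astype(np.float32);print(" body",cv2.minAreaRect(B),B.min(0),B.max(0))
    o=(abs(X[...,1]+.1)<.1)&(X[...,0]>.64)&(X[...,0]<.9)&(X[...,2]>.02);Q=X[o]
    for a in np.arange(.64,.86,.03):
        q=Q[(Q[:,0]>=a)&(Q[:,0]<a+.03)]
        if len(q):print("  behind",a.round(2),q[:,2].max().round(3),q[:,1].min().round(3),q[:,1].max().round(3))
    crops.append(cv2.resize(p["image"][sl],None,fx=3.6,fy=3.6,interpolation=2))
cv2.imwrite("pics/c.png",np.hstack(crops)[:,:800,::-1])
```

```text
scene 246 [ 0.531 -0.119  0.084] [ 0.616 -0.073  0.103]
 roof ((0.5753315091133118, -0.0958709865808487), (0.043142590671777725, 0.07817606627941132), 85.0044174194336)
 body ((0.5743193626403809, -0.11114747077226639), (0.09260889887809753, 0.14842423796653748), 63.02043151855469) [ 0.50959474 -0.1848503 ] [ 0.6504552  -0.04300378]
  behind 0.64 0.135 -0.2 -0.1
  behind 0.67 0.156 -0.2 -0.157
  behind 0.7 0.157 -0.2 -0.162
  behind 0.73 0.158 -0.199 -0.0
  behind 0.76 0.158 -0.2 -0.0
  behind 0.79 0.158 -0.199 -0.166
  behind 0.82 0.202 -0.2 -0.044
  behind 0.85 0.206 -0.199 -0.046
top 302 [ 0.534 -0.117  0.081] [ 0.615 -0.069  0.107]
 roof ((0.5759028196334839, -0.09314072132110596), (0.04313509911298752, 0.07939361035823822), 81.73532104492188)
 body ((0.5784009695053101, -0.09993862360715866), (0.12435400485992432, 0.14497110247612), 65.79218292236328) [ 0.5120164  -0.18489881] [ 0.65490234 -0.04373663]
  behind 0.64 0.139 -0.199 -0.097
  behind 0.67 0.162 -0.199 -0.155
  behind 0.7 0.161 -0.199 -0.156
  behind 0.73 0.162 -0.199 -0.0
  behind 0.76 0.162 -0.2 -0.0
  behind 0.79 0.165 -0.2 -0.138
  behind 0.82 0.206 -0.198 -0.036
  behind 0.85 0.211 -0.199 -0.032
```

View pics/c.png

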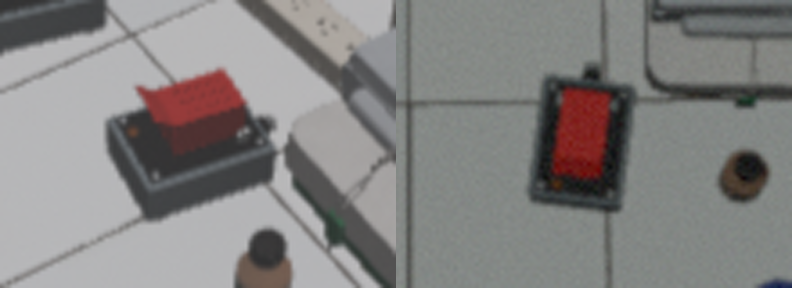

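The crop shows the grey box with the red guard: lip at about (140,90) in the left half (toward the robot), cable at the rear, yaw about -7.5°. Hinge is near (0.6145,-0.099) and lip near (0.537,-0.089), which matches the sizes given. I'll start the move.

```bash
python3 -m creep '[[[1,-0.03,-0.012,-0.007,0,0,0],[1,-0.03,-0.012,-0.007,0,0,0],[1,-0.03,-0.012,-0.007,0,0,0],[1,-0.03,-0.012,-0.007,0,0,0],[1,-0.03,-0.012,-0.007,0,0,0],[1,-0.03,-0.012,-0.007,0,0,0],[1,-0.03,-0.012,-0.007,0,0,0],[1,-0.03,-0.012,-0.007,0,0,0],[1,-0.03,-0.012,-0.007,0,0,0],[1,-0.03,-0.012,-0.007,0,0,0]]]' 20
```

```text
clock: 2.0
position: [0.4335, 0.3964, 0.3017]
tool_rot: [3.141, 0.0, 2.85]
force: [1.2, 0.9, -0.1]
grip_width: 0.0001
finger_force: 0.0
```

```bash
python3 -m creep '[[[1,-0.015,-0.045,0,0,0,-0.92],[1,-0.015,-0.045,0,0,0,-0.92],[1,-0.015,-0.045,0,0,0,-0.92],[1,-0.015,-0.045,0,0,0,-0.92],[1,-0.015,-0.045,0,0,0,-0.92],[1,-0.015,-0.045,0,0,0,-0.92],[1,-0.015,-0.045,0,0,0,-0.92],[1,-0.015,-0.045,0,0,0,-0.92],[1,-0.015,-0.045,0,0,0,-0.92],[1,-0.015,-0.045,0,0,0,-0.92]]]'
cat >> h.py <<'E'
from scipy.spatial.transform import Rotation as Ro
def wrist():
    s=observe();p=grab_frame("wrist")
    T=np.eye(4);T[:3,:3]=Ro.from_euler("xyz",s["tool_rot"]).as_matrix();T[:3,3]=s["position"]
    W=np.linalg.inv(T@np.array(p["T_tool_cam"]));p["R"]=W[:3,:3];p["t"]=W[:3,3];return s,p
E
python3 - <<'E'
from h import *
s,p=wrist();print(s["clock"],s["position"],s["tool_rot"])
cv2.imwrite("pics/w1.png",p["image"][:,:,::-1])
X=cloud(p);im=p["image"].astype(int)
red=(im[...,0]>80)&(im[...,0]>2*im[...,1])&(im[...,0]>2*im[...,2])&(p["range_z"]>0)&(abs(X[...,0]-.57)<.1)&(abs(X[...,1]+.1)<.1)
P=X[red]
if len(P):
    print(len(P),P.min(0).round(3),P.max(0).round(3))
    r=P[(P[:,2]>.08)][:,:2].astype(np.float32);print(cv2.minAreaRect(r))
    l=P[P[:,2]>.094];print("lip",len(l),l.mean(0),l.min(0),l.max(0))
    r=P[(P[:,2]>.08)&(P[:,2]<.093)][:,:2].astype(np.float32);print("roof",cv2.minAreaRect(r))
for th in("red_lip","red_hinge"):
    for d in tip_of(p,th)[:2]:
        e=d["position"];print(th,d["confidence"],np.round(e),world(p,*e).round(3))
E
```

```text
clock: 3.0
position: [0.4809, -0.076, 0.3017]
tool_rot: [3.141, 0.001, 3.011]
force: [1.4, 1.0, 0.5]
grip_width: 0.0
finger_force: 0.0
3.0 [ 0.48089654 -0.0759794   0.30168704] [3.14134616e+00 8.45309954e-04 3.01112432e+00]
1322 [ 0.53  -0.121  0.049] [ 0.6   -0.065  0.104]
((0.5587345361709595, -0.08984585851430893), (0.043750397861003876, 0.05204809457063675), 81.92264556884766)
lip 387 [ 0.53939544 -0.08709278  0.09973247] [ 0.5301326  -0.10923894  0.0940497 ] [ 0.54954916 -0.06508925  0.1043325 ]
roof ((0.565992534160614, -0.09075984358787537), (0.04343730956315994, 0.036986544728279114), 82.5583724975586)
```

View pics/w1.png

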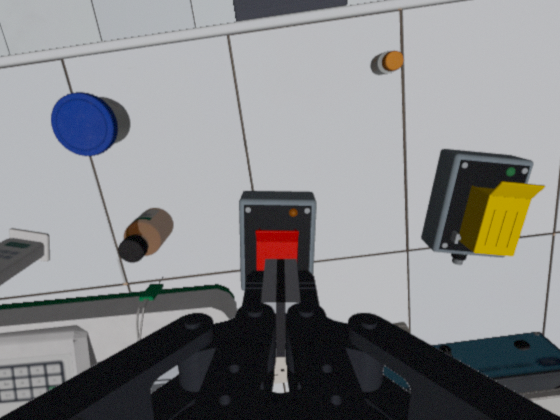

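Lip middle is at about (0.533,-0.087), z 0.103, and the box is lined up with the tool. Next I drop in front of the lip, then tilt so the fingers point forward.

```bash
cat >> h.py <<'E'
H=np.array([.611,-.0968,.056]);YW=np.deg2rad(-7.7)
B=Ro.from_euler("z",YW).as_matrix()
def st(goal=None):
    s=observe();R=Ro.from_euler("xyz",s["tool_rot"]).as_matrix()
    r=B.T@(s["position"]-H)*1000;u=B.T@R
    print("t",round(s["clock"],2),"rel mm",r.round(1),"tilt",np.degrees(np.arctan2(u[0,2],-u[2,2])).round(1),"yaw err",np.degrees(np.arctan2(u[0,1],u[1,1])).round(1),"F",np.round(s["force"],1),"qpos",np.round(s["qpos"],2))
    if goal is not None:print("tool shift mm",(u.T@(np.array(goal)-r)).round(1))
E
python3 -m creep '[[[1,0,-0.001,0.03,0,0,0],[1,0,-0.001,0.03,0,0,0],[1,0,-0.001,0.03,0,0,0],[1,0,0,0.03,0,0,0],[1,0,0,0.03,0,0,0],[1,0,0,0,0,-8,0],[1,0,0,0,0,-8,0],[1,0,0,0,0,-8,0],[1,0,0,0,0,-8,0],[1,0,0,0,0,-8,0]]]'
python3 -c "from h import *;st([-94,0,24])"
```

```text
clock: 4.15
position: [0.4833, -0.0601, 0.1624]
tool_rot: [3.098, 0.374, 3.013]
force: [-0.4, 1.2, 1.5]
grip_width: 0.0001
finger_force: 0.0
t 4.15 rel mm [-131.5   19.2  106.4] tilt 21.4 yaw err -1.2 F [-0.4  1.2  1.5] qpos [-0.37  0.31  0.44  2.34 -0.79  0.2   2.24]
tool shift mm [ -4.7 -23.3  89.4]
```

Forward tilt is limited here by joints 4 and 6, so I'll work at about 20°.

```bash
python3 -m creep '[[[1,0,-0.01,0,0,0,0],[1,0,-0.01,0,0,0,0],[1,0,0,0,0,0,0],[1,0,0,0,0,0,0]]]'
python3 -c "from h import *;st([-100,0,40])"
```

```text
clock: 4.55
position: [0.4812, -0.0804, 0.1617]
tool_rot: [3.098, 0.373, 3.012]
force: [-0.4, 0.8, 0.4]
grip_width: 0.0001
finger_force: 0.0
t 4.55 rel mm [-130.9   -1.1  105.7] tilt 21.4 yaw err -1.2 F [-0.4  0.8  0.4] qpos [-0.27  0.31  0.4   2.33 -0.8   0.2   2.29]
tool shift mm [-4.8 -2.2 72.4]
```

```bash
python3 -m creep '[[[1,0,0,0.016,0,0,0],[1,0,0,0.016,0,0,0],[1,0,0,0.016,0,0,0],[1,0,0,0.016,0,0,0],[1,-0.002,0,0.016,0,0,0],[1,0,0,0,0,0,0]]]'
python3 -c "
from h import *;st([-86,0,35])
s,p=wrist();cv2.imwrite('pics/w2.png',p['image'][:,:,::-1])
p=grab_frame('scene');cv2.imwrite('pics/s2.png',cv2.resize(p['image'][170:270,250:380],None,fx=5,fy=5,interpolation=2)[:,:,::-1])"
```

```text
clock: 5.15
position: [0.5209, -0.0821, 0.1062]
tool_rot: [3.1, 0.34, 3.016]
force: [-0.3, -1.0, 0.4]
grip_width: 0.0002
finger_force: 0.0
t 5.15 rel mm [-91.2   2.5  50.2] tilt 19.5 yaw err -1.3 F [-0.3 -1.   0.4] qpos [-0.15  0.48  0.26  2.25 -1.03  0.16  2.52]
tool shift mm [ 0.2 -3.2 15.9]
```

View pics/s2.png

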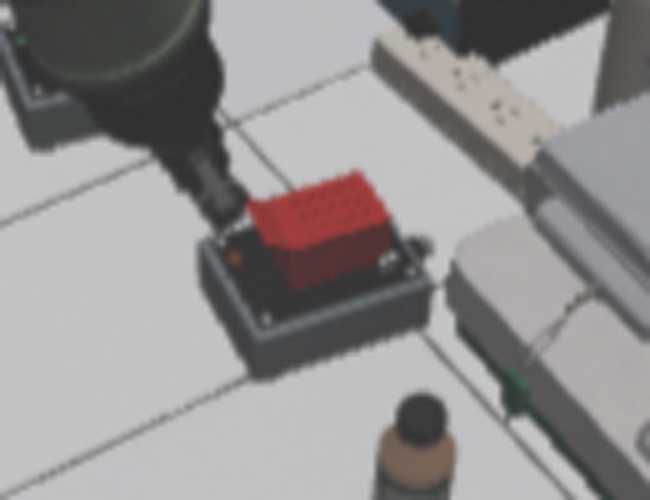

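The fingertip (crop 235,200) is just in front of the shut guard, but joints 6 and 7 are at their limits. I'll back off, cut the tilt to about 8°, and go below the lip edge.

```bash
python3 -m creep '[[[1,0.012,-0.002,0,0,0,0],[1,0,0,0,0,6,0],[1,0,0,0,0,6,0],[1,0,0,0,0,0,0]]]'
python3 -c "from h import *;st([-100,0,34])"
```

```text
clock: 5.65
position: [0.5121, -0.0822, 0.1059]
tool_rot: [3.096, 0.166, 3.02]
force: [0.3, -0.3, -0.2]
grip_width: 0.0001
finger_force: 0.0
t 5.65 rel mm [-100.     1.2   49.9] tilt 9.5 yaw err -1.2 F [ 0.3 -0.3 -0.2] qpos [-0.38  0.57  0.6   2.14 -0.84  0.49  2.32]
tool shift mm [ 2.7 -1.9 15.6]
```

```bash
python3 -m creep '[[[1,0.003,-0.001,0.008,0,0,0],[1,0,-0.001,0.008,0,0,0],[1,0,0,0,0,0,0]]]'
python3 -c "from h import *;st([-88,0,35])"
```

```text
clock: 5.95
position: [0.5099, -0.0832, 0.0875]
tool_rot: [3.092, 0.167, 3.017]
force: [0.8, 0.3, 0.5]
grip_width: -0.0001
finger_force: 0.0
t 5.95 rel mm [-1.02e+02 -1.00e-01  3.15e+01] tilt 9.6 yaw err -1.0 F [0.8 0.3 0.5] qpos [-0.33  0.59  0.54  2.15 -0.89  0.44  2.37]
tool shift mm [-14.4   0.   -1.1]
```

```bash
python3 -m creep '[[[1,-0.007,0,0,0,0,0],[1,-0.008,0,-0.001,0,0,0],[1,-0.006,0,-0.0055,0,0,0],[1,-0.006,0,-0.0055,0,0,0],[1,-0.006,0,-0.005,0,0,0],[1,0,0,0,0,0,0]]]'
python3 -c "
from h import *;st([-70,0,54])
p=grab_frame('scene');cv2.imwrite('pics/s3.png',cv2.resize(p['image'][170:270,250:380],None,fx=4,fy=4,interpolation=2)[:,:,::-1])"
```

```text
clock: 6.55
position: [0.5417, -0.0878, 0.1118]
tool_rot: [3.094, 0.17, 3.019]
force: [-0.4, -0.7, -0.8]
grip_width: -0.0003
finger_force: 0.2
t 6.55 rel mm [-69.9  -0.4  55.8] tilt 9.7 yaw err -1.1 F [-0.4 -0.7 -0.8] qpos [-0.37  0.6   0.62  2.07 -0.82  0.54  2.29]
tool shift mm [0.4 0.3 1.8]
```

View pics/s3.png

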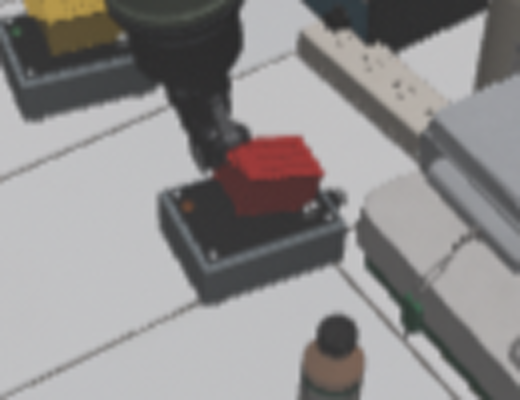

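The guard's front has lifted roughly 15° on the fingertip (crop 225,155) with almost no force. I'll carry on along the arc.

```bash
python3 -m creep '[[[1,-0.010,0,-0.0055,0,0,0],[1,-0.011,0,-0.0055,0,0,0],[1,-0.0115,0,-0.0025,0,0,0],[1,-0.0115,0,-0.0025,0,0,0],[1,-0.012,0,0.0005,0,0,0],[1,-0.012,0,0.0005,0,0,0],[1,0,0,0,0,0,0]]]'
python3 -c "
from h import *;st([16,0,76])
p=grab_frame('scene');cv2.imwrite('pics/s4.png',cv2.resize(p['image'][150:270,250:380],None,fx=4,fy=4,interpolation=2)[:,:,::-1])"
```

```text
clock: 7.3
position: [0.6061, -0.0965, 0.1376]
tool_rot: [3.094, 0.169, 3.019]
force: [-0.5, -0.0, -0.2]
grip_width: -0.0004
finger_force: 0.0
t 7.3 rel mm [-4.9 -0.4 81.6] tilt 9.7 yaw err -1.1 F [-0.5 -0.  -0.2] qpos [-0.38  0.66  0.68  1.89 -0.76  0.68  2.2 ]
tool shift mm [-19.7  -0.3   9. ]
```

View pics/s4.png

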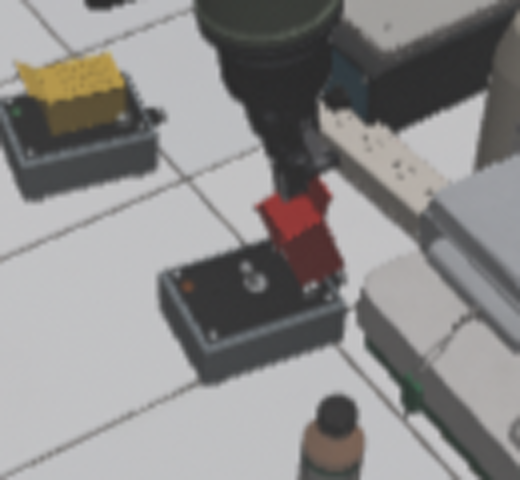

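Guard about 60° open, front wall at crop (290,215), toggle showing at (255,275). Pushing it over centre.

```bash
python3 -m creep '[[[1,-0.011,0,0.003,0,0,0],[1,-0.011,0,0.003,0,0,0],[1,-0.010,0,0.003,0,0,0],[1,0,0,0,0,0,0],[1,0,0,0,0,0,0],[1,0.02,0,-0.01,0,0,0],[1,0.02,0,-0.01,0,0,0],[1,0.02,0,-0.005,0,0,0],[1,0.02,0,0,0,0,0],[1,0,0,0,0,0,0]]]'
python3 -c "
from h import *;st([-62,0,40])
p=grab_frame('scene');cv2.imwrite('pics/s5.png',cv2.resize(p['image'][150:270,250:380],None,fx=4,fy=4,interpolation=2)[:,:,::-1])"
```

```text
clock: 8.35
position: [0.5522, -0.0906, 0.1447]
tool_rot: [3.092, 0.167, 3.017]
force: [0.8, -0.1, -0.1]
grip_width: -0.0001
finger_force: 0.0
t 8.35 rel mm [-59.1  -1.8  88.7] tilt 9.5 yaw err -1.0 F [ 0.8 -0.1 -0.1] qpos [-0.42  0.57  0.7   2.02 -0.75  0.63  2.22]
tool shift mm [10.9 -0.5 47.6]
```

View pics/s5.png

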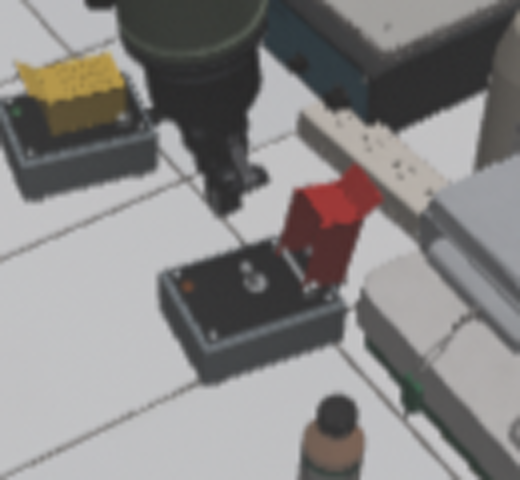

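Fully open, toggle still off. Coming down in front of the toggle.

```bash
python3 -m creep '[[[1,0.012,0.001,0.01,0,0,0],[1,0.012,0.001,0.02,0,0,0],[1,0,0,0.02,0,0,0],[1,0,0,0.015,0,0,0],[1,0,0,0.010,0,0,0],[1,0,0,0,0,0,0]]]'
python3 -c "from h import *;st([-50,0,8])"
```

```text
clock: 9.0
position: [0.5443, -0.0842, 0.0661]
tool_rot: [3.094, 0.167, 3.018]
force: [-0.1, -0.5, -0.8]
grip_width: 0.0002
finger_force: 0.0
t 9.0 rel mm [-67.8   3.6  10.1] tilt 9.5 yaw err -1.1 F [-0.1 -0.5 -0.8] qpos [-0.3   0.67  0.51  2.08 -0.91  0.45  2.37]
tool shift mm [-17.2  -4.    4.8]
```

```bash
python3 -m creep '[[[1,-0.006,-0.002,0.0015,0,0,0],[1,-0.006,-0.001,0.0015,0,0,0],[1,-0.006,0,0.001,0,0,0],[1,-0.004,0,0.0005,0,0,0],[1,-0.004,0,0.0005,0,0,0],[1,0,0,0,0,0,0]]]'
python3 -c "from h import *;st([-38,0,9])"
```

```text
clock: 9.6
position: [0.5708, -0.09, 0.0664]
tool_rot: [3.094, 0.169, 3.019]
force: [0.2, -0.2, -0.1]
grip_width: -0.0002
finger_force: 0.0
t 9.6 rel mm [-40.7   1.3  10.4] tilt 9.6 yaw err -1.1 F [ 0.2 -0.2 -0.1] qpos [-0.3   0.7   0.53  2.01 -0.89  0.49  2.34]
tool shift mm [-2.5 -1.5  1.7]
```

```bash
python3 -m creep '[[[1,-0.002,0,0.0005,0,0,0],[1,-0.002,0,0.0005,0,0,0],[1,0,0,0,0,0,0]]]'
python3 -c "
from h import *;st([-38,0,9])
p=grab_frame('scene');cv2.imwrite('pics/s6.png',cv2.resize(p['image'][150:270,250:380],None,fx=4,fy=4,interpolation=2)[:,:,::-1])
for n in('top','scene'):
  p=grab_frame(n)
  for d in tip_of(p,'red_toggle_tip')[:3]:
    e=d['position'];w=world(p,*e);print(n,d['confidence'],w.round(3),(B.T@(w-H)*1000).round(1))"
```

```text
clock: 9.9
position: [0.5744, -0.0905, 0.0659]
tool_rot: [3.094, 0.168, 3.018]
force: [0.1, -0.4, 0.3]
grip_width: -0.0001
finger_force: 0.2
t 9.9 rel mm [-37.1   1.4   9.9] tilt 9.6 yaw err -1.1 F [ 0.1 -0.4  0.3] qpos [-0.3   0.71  0.53  2.   -0.89  0.5   2.34]
tool shift mm [ 1.  -1.4  0.7]
```

View pics/s6.png

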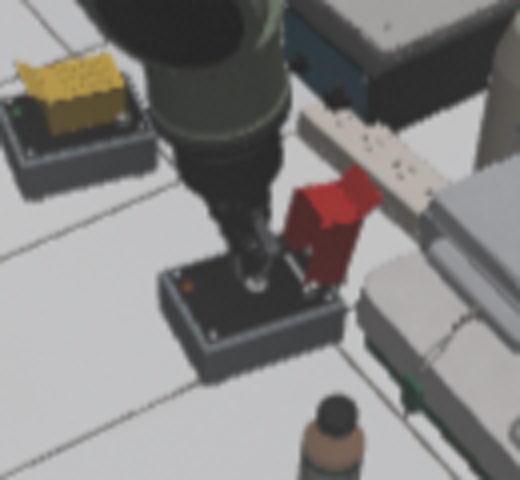

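The finger sits over the toggle's place (crop 250,265) and the guard is still open. I'll press on until the stop is felt.

```bash
python3 -m creep '[[[1,-0.001,0,0,0,0,0],[1,-0.001,0,0.0005,0,0,0]]]'; python3 -m creep '[[[1,-0.001,0,0,0,0,0],[1,0,0,0,0,0,0]]]'
python3 -c "from h import *;st()"
```

```text
clock: 10.35
position: [0.5759, -0.0906, 0.0657]
tool_rot: [3.093, 0.167, 3.018]
force: [-8.5, -0.4, 5.4]
grip_width: -0.0
finger_force: 4.4
clock: 10.55
position: [0.576, -0.0907, 0.0655]
tool_rot: [3.093, 0.165, 3.018]
force: [-11.3, 0.7, 5.4]
grip_width: 0.0
finger_force: 5.5
t 10.55 rel mm [-35.5   1.3   9.5] tilt 9.5 yaw err -1.1 F [-11.3   0.7   5.4] qpos [-0.3   0.71  0.54  1.99 -0.89  0.5   2.34]
```

```bash
python3 -m creep '[[[1,0.015,0,0,0,0,0],[1,0.015,0,-0.01,0,0,0],[1,0,0,-0.03,0,0,0],[1,0,0,-0.03,0,0,0],[1,0,0,-0.03,0,0,0],[1,0,0,-0.03,0,4.7,0],[1,0,0,-0.02,0,4.7,0],[1,0,0,0,0,0,0]]]'
python3 -c "
from h import *;st([104,4,150])
for n in('top','scene'):
  p=grab_frame(n)
  if n=='scene': cv2.imwrite('pics/s7.png',cv2.resize(p['image'][150:270,250:380],None,fx=4,fy=4,interpolation=2)[:,:,::-1])
  for d in tip_of(p,'red_toggle_tip')[:3]:
    e=d['position'];w=world(p,*e);print(n,d['confidence'],e,w.round(3),(B.T@(w-H)*1000).round(1))"
```

```text
clock: 11.35
position: [0.5259, -0.0916, 0.2111]
tool_rot: [3.095, 0.006, 3.027]
force: [0.5, -0.0, -1.1]
grip_width: -0.0002
finger_force: 0.0
t 11.35 rel mm [-85.1  -6.2 155.1] tilt 0.3 yaw err -1.2 F [ 0.5 -0.  -1.1] qpos [-0.51  0.54  0.85  1.89 -0.56  0.95  2.07]
tool shift mm [-189.2    6.1    6.4]
```

View pics/s7.png

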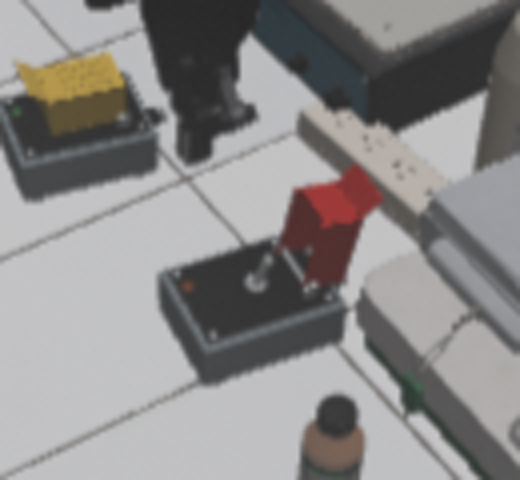

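The toggle now leans back (crop 262,270) and the guard is open. Checking clearance behind.

Run:
```python
from h import *
for n in("top","scene"):
    X=cloud(dict(np.load(f"pics/{n}.npz")));Q=((X.reshape(-1,3)-H)@B)*1000
    for a in range(40,160,20):
        print(n,a,[int(q[:,2].max()) if len(q:=Q[(Q[:,0]>=a)&(Q[:,0]<a+20)&(Q[:,1]>=b)&(Q[:,1]<b+15)]) else None for b in range(-60,60,15)])
```

```text
top 40 [38, -51, -51, -19, -22, -47, -49, -49]
top 60 [98, -50, -47, -49, -48, -46, -48, -50]
top 80 [102, -47, -46, -48, -52, -46, -49, -48]
top 100 [103, 21, -49, -49, -49, -49, -48, -45]
top 120 [102, 36, -18, -17, -14, -17, -16, -13]
top 140 [105, 92, -12, -14, -16, -14, -11, -15]
scene 40 [37, -56, -57, -21, -53, -53, -52, -55]
scene 60 [92, None, None, -53, -53, -50, -54, -54]
scene 80 [98, None, None, None, -54, -54, -53, -51]
scene 100 [100, None, None, None, None, -53, -54, -31]
scene 120 [101, None, None, None, None, -19, -20, -18]
scene 140 [99, None, None, None, None, None, -22, -20]
```

```bash
python3 -m creep '[[[1,-0.027,0.002,0,0,0,0],[1,-0.027,0.002,0,0,0,0],[1,-0.027,0.002,0,0,0,0],[1,-0.027,0.002,0,0,0,0],[1,-0.027,0.002,0,0,0,0],[1,-0.027,0.002,0,0,0,0],[1,-0.027,0,0,0,0,0],[1,0,0,0,0,0,0]]]'
python3 -c "from h import *;st([100,6,57])"
```

```text
clock: 12.35
position: [0.7145, -0.1016, 0.2083]
tool_rot: [3.094, 0.004, 3.026]
force: [-0.3, -1.0, -0.2]
grip_width: 0.0001
finger_force: 0.0
t 12.35 rel mm [103.2   9.1 152.3] tilt 0.2 yaw err -1.1 F [-0.3 -1.  -0.2] qpos [-0.32  0.83  0.77  1.36 -0.64  1.2   1.98]
tool shift mm [ 3.6 -7.6 95.1]
```

```bash
python3 -m creep '[[[1,0,0,0.02,0,0,0],[1,0,0,0.02,0,0,0],[1,0,0,0.02,0,0,0],[1,0,0,0.02,0,0,0],[1,0,0,0.015,0,0,0],[1,0,0,0,0,0,0],[1,0.01,0,0,0,0,0],[1,0.01,0,0,0,0,0],[1,0.01,0,0,0,0,0],[1,0,0,0,0,0,0]]]'
python3 -c "from h import *;st([20,6,57])"
```

```text
clock: 13.35
position: [0.6836, -0.0936, 0.1162]
tool_rot: [3.094, 0.005, 3.025]
force: [0.9, -0.5, 0.4]
grip_width: 0.0001
finger_force: 0.1
t 13.35 rel mm [71.5 12.9 60.2] tilt 0.2 yaw err -1.1 F [ 0.9 -0.5  0.4] qpos [-0.33  0.88  0.71  1.53 -0.7   1.    2.06]
tool shift mm [51.6 -6.1  2.7]
```

```bash
python3 -m creep '[[[1,0.01,-0.002,0,0,0,0],[1,0.01,-0.002,0,0,0,0],[1,0.01,-0.002,0,0,0,0],[1,0.01,0,0,0,0,0],[1,0.01,0,0,0,0,0],[1,0.01,0,0,0,0,0],[1,0.01,0,0,0,0,0],[1,0,0,0,0,0,0],[1,0,0,0,0,0,0],[1,0,0,0,0,0,0]]]'
python3 -c "
from h import *;st()
p=grab_frame('scene');cv2.imwrite('pics/s8.png',cv2.resize(p['image'][150:270,250:380],None,fx=4,fy=4,interpolation=2)[:,:,::-1])"
```

```text
clock: 14.35
position: [0.6142, -0.0913, 0.1147]
tool_rot: [3.094, 0.004, 3.026]
force: [-0.6, -0.6, -0.7]
grip_width: 0.0003
finger_force: 0.0
t 14.35 rel mm [ 2.5  5.9 58.7] tilt 0.2 yaw err -1.1 F [-0.6 -0.6 -0.7] qpos [-0.37  0.78  0.71  1.73 -0.7   0.89  2.12]
```

View pics/s8.png

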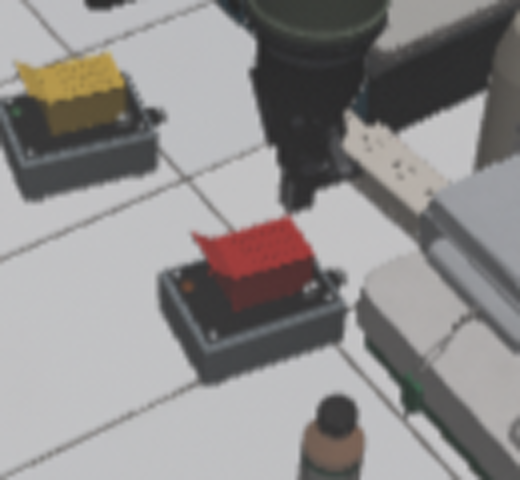

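The guard has dropped shut (crop 255,260). I'll withdraw upward, check against the start frame, and hand in.

```bash
python3 -m creep '[[[1,0,0,-0.03,0,0,0],[1,0,0,-0.04,0,0,0],[1,0,0,-0.04,0,0,0],[1,0,0,0,0,0,0],[1,0,0,0,0,0,0],[1,0,0,0,0,0,0]]]'
python3 - <<'E'
from h import *
p0=dict(np.load("pics/scene.npz"));p=grab_frame("scene")
for q in(p0,p):
    X=cloud(q);im=q["image"].astype(int)
    m=(im[...,0]>90)&(im[...,0]>2*im[...,1])&(im[...,0]>2*im[...,2])&(abs(X[...,0]-.57)<.1)&(abs(X[...,1]+.1)<.1)
    P=X[m];print(len(P),P.min(0).round(3),P.max(0).round(3),P.mean(0).round(4))
st();print(job_done())
E
```

```text
clock: 15.0
position: [0.6126, -0.0962, 0.2236]
tool_rot: [3.094, 0.003, 3.026]
force: [0.7, -0.8, -1.1]
grip_width: -0.0
finger_force: 0.0
246 [ 0.531 -0.119  0.084] [ 0.616 -0.073  0.103] [ 0.5758 -0.0957  0.09  ]
246 [ 0.531 -0.12   0.085] [ 0.614 -0.071  0.103] [ 0.5757 -0.0957  0.0901]
t 15.05 rel mm [  1.3   0.8 167.5] tilt 0.1 yaw err -1.1 F [-0.2  0.2 -0.7] qpos [-0.43  0.66  0.82  1.65 -0.59  1.09  2.04]
the job is handed in; nothing more can be done
None
```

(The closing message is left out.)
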